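Load the coupling jig and hold its cover down over the locating pin

ROBOT

A 6-joint arm with a two-finger parallel gripper is mounted at the origin on the work surface. World frame = base frame: x ahead of the robot, y to its left, z up, the work surface at z = 0. Lengths are in m, angles in rad, forces in N, time in s.
With the tool pointing down it reaches from about 0.225 to 0.875 m from the base axis. Payload 3.4 kg.
Tool frame: the origin (TCP) lies midway between the tips of the shut fingers; the grasp point (between the pads) lies 19 mm behind it (manip.grip_point_offset is the distance from the TCP to the grasp point, in m); x points along the fingers, y is the direction in which the jaws open and shut, and the axes are right-handed (so a half turn about x gives the same grasp; the last joint's range is limited). The gripper opens to 85 mm and grips with 20 to 120 N. Pads are 22 mm wide; open, the fingers measure 114 mm over their backs; the gripper's body (76 mm by 85 mm) begins 54 mm behind the grasp point. The pads swing forward as they close: fully open they stand 13 mm farther back than shut.
Start: joints at [-1.282, 0.276, 1.505, -0, 1.361, -0.121], TCP at [0.229, -0.527, 0.231] pointing down, gripper open.
Joint ranges: [-2.89, 2.89], [-0.75, 2.08], [0.22, 2.7], [-1.18, 4.32], [0.11, 2.71], [-2.7, 2.7]. Speed limits (rad/s): [2.57, 2.57, 3.14, 3.14, 3.14, 3.14].

INTERFACE

Orientations are given as a unit quaternion [w, x, y, z].
In Python, from rig import manip gives the robot as it stands.
- The arm moves only by the shell command python3 -m crank 'ROWS' [FORCE]. ROWS is a JSON object of lists of equal length, an entry for each row: "grip": the opening, from 0 (shut) to 1 (fully open); "slide": the shift along the world's x, y, z in cm, a list of three; "roll": the turn about the world's z in degrees. In form: {"grip": [grip, ...], "slide": [[dx, dy, dz], ...], "roll": [roll, ...]}. A call has 1 to 20 rows; each row is the pose to reach, as a shift and turn from the pose commanded when the call began; what a row does not reach only later rows make up. A row lasts 1/10 s, in which the tool goes at most 50 mm and 8.59 degrees, less where a joint would pass 70% of its speed; a pose out of reach is approached as far as the arm can. A call with a gripper value outside its range is refused whole. The fingers move at their own pace and stop on an object; FORCE is the grip in N (left out, the last holds). Time passes only in rows, so rows that repeat a pose let the fingers close. It gives the time, the measured TCP pose, the force and the opening at its end, in the units of the state.
- manip.get_state(): the state, without advancing time (a new reading comes with each control period).
- manip.get_image(name): name is "scene" or "side" or "wrist"; returns a dict with "frame" (420x560x3 uint8, red, green, blue), "K" (3x3 intrinsics, pixels), "R" (3x3) and "t" (3): a world point X has camera coordinates R X + t. Camera axes: x right, y down, z forward; pixel columns grow to the right and rows downward; lengths in m; the calibration is good to about 2 mm. A picture is of the moment at which its call begins. There is no depth.
- manip.sign_off(): hands the job in, once; it reports no verdict.
The state is a dict: "clock": time; "qpos": joint angles; "qd": joint speeds; "effort": joint torques, N m; "position": TCP position; "ee_rot": TCP orientation; "contact_force": force on the tool from outside, world axes, zero at the start; "moment": the same for the moment, N m; "width": finger opening in m.
Only numpy, scipy, OpenCV 4.12 (cv2) and the standard library are available. Lean on these libraries where they do the work, as an engineer would, in place of code of your own. Each camera call takes 0.05 s, during which the arm holds its last target. There are 200 camera calls.

TASK

Drop the two brass couplings into the two bores of the steel jig, one in each. Then take the jig cover by its black grip, lay it over the jig lined up with the block, slide it along until it drops on to the locating pin hidden under it, and press it down against the springs until it lies flat on the block. Finish while still holding it pressed down: do not let go (the springs would lift it again), and leave the wrench, the carton and the flange alone.

Things in the scene. Friction and masses are not known exactly. Their poses are not given: they have to be found in the camera images.
- jig_top (a point): Centre of the top face of the jig, a steel block fixed to the bench: 90 (x) by 190 (y) by 48 mm high; this point is 48 mm above the bench. z up, y along the block's long side. Two round bores on the y axis at y = +58 and -58 mm. Four sprung plungers, 10 mm in diameter, at x = +-32, y = +-26 mm, stand 8 mm above the top face. The locating pin: see slot_mid.
- slot_mid (a point): Middle of the dark slot (12 by 32 mm, along the jig's y) in the jig's top face; same point and axes as jig_top. In it stands the fixed locating pin: round, 10 mm in diameter, chamfered tip, rising 22 mm above the top face. It is at x = 0, but anywhere from y = -8 to +8 mm from this point, different each time and not reported: find it by sliding the cover along y.
- bore_left (a point): Centre of the mouth of the bore at the jig's +y end, level with the top face. Bore 31 mm in diameter, 43 mm deep, open above, closed below.
- bore_right (a point): Centre of the mouth of the bore at the jig's -y end; same size.
- springs (a joint): How far the four plungers (which move as one) are pushed down, m: 0 free, 0.008 when the cover lies flat on the block (stop at 0.012). They push up with 7 N at 0 and 15 N at 0.008, so beyond the weight of the cover (about 4 N) it takes a push of about 11 N to hold it down.
- coupling_a_mid (a point): Centre (half-way up) of a plain brass coupling, a tube 28 mm outside, 19 mm inside and 40 mm long, about 110 g, standing upright on the bench. z is its axis. Either coupling may go in either bore; in the bore it sits wholly below the block's top.
- coupling_b_mid (a point): The same point of the second, identical coupling.
- cover_grip (a point): Centre of the jig cover's grip, 32 mm above the cover's underside. The grip is a black block on the middle of the plate, 50 mm (x) by 30 mm (y) by 44 mm high (10 to 54 mm above the underside); take it across its 30 mm. z up, y along the plate. Either way round will do.
- cover: The jig cover, lying flat on the bench; origin at the centre of its underside, axes as cover_grip. An aluminium plate 90 (x) by 170 (y) by 10 mm with the black grip on top, in all about 0.42 kg. In the middle of the underside is a blind round hole for the pin, 14 mm in diameter (mouth chamfered by 3 mm), 28 mm deep.
- wrench: Bystander: steel wrench 190 mm long, lying flat on the bench, origin under its middle.
- carton: Bystander: cardboard carton 100 by 80 by 60 mm, origin at the centre of its underside.
- flange: Bystander: dark steel pipe flange, 70 mm in diameter, 34 mm high, origin at the centre of its underside.
Not all that is in view belongs to the job. Leave any purple look-alike of the part that bears coupling_b_mid alone.

How it is judged:
On the way, in this order (a step that is already met when the one before it is completed fails the run):
1. both couplings are down in the bores, one in each ((((horizontal distance between coupling_a_mid and bore_left below 0.004 m and z of coupling_a_mid in the frame of jig_top below -0.018 m and angle between coupling_a_mid's own z axis and vertical below 0.12 rad) and (horizontal distance between coupling_b_mid and bore_right below 0.004 m and z of coupling_b_mid in the frame of jig_top below -0.018 m and angle between coupling_b_mid's own z axis and vertical below 0.12 rad)) or ((horizontal distance between coupling_a_mid and bore_right below 0.004 m and z of coupling_a_mid in the frame of jig_top below -0.018 m and angle between coupling_a_mid's own z axis and vertical below 0.12 rad) and (horizontal distance between coupling_b_mid and bore_left below 0.004 m and z of coupling_b_mid in the frame of jig_top below -0.018 m and angle between coupling_b_mid's own z axis and vertical below 0.12 rad)))), for 0.2 s.
2. the cover has dropped on to the locating pin, lined up with the block (z of cover_grip in the frame of jig_top below 0.045 m and x of cover_grip in the frame of jig_top between -0.006 and 0.006 m and y of cover_grip in the frame of jig_top between -0.014 and 0.014 m and angle between the x axis of cover_grip and the x axis of jig_top, either way round below 0.12 rad), for 0.1 s.
At the end, for the whole second after the job is handed in: A coupling in each bore, upright, wholly below the top; cover on the pin, within 0.12 rad, 6 mm across and 14 mm along of the block, level, its underside within 3 mm of the block, plungers in by over 5.5 mm; fingers still on the cover with over 2 N, at rest (z of cover_grip in the frame of jig_top below 0.035 m and x of cover_grip in the frame of jig_top between -0.006 and 0.006 m and y of cover_grip in the frame of jig_top between -0.014 and 0.014 m and angle between the x axis of cover_grip and the x axis of jig_top, either way round below 0.12 rad and angle between cover_grip's own z axis and vertical below 0.04 rad and value of joint springs above 0.0055 m and contact force between the fingers and cover above 2 N and linear speed of cover below 0.02 m/s and (((horizontal distance between coupling_a_mid and bore_left below 0.004 m and z of coupling_a_mid in the frame of jig_top below -0.018 m and angle between coupling_a_mid's own z axis and vertical below 0.12 rad) and (horizontal distance between coupling_b_mid and bore_right below 0.004 m and z of coupling_b_mid in the frame of jig_top below -0.018 m and angle between coupling_b_mid's own z axis and vertical below 0.12 rad)) or ((horizontal distance between coupling_a_mid and bore_right below 0.004 m and z of coupling_a_mid in the frame of jig_top below -0.018 m and angle between coupling_a_mid's own z axis and vertical below 0.12 rad) and (horizontal distance between coupling_b_mid and bore_left below 0.004 m and z of coupling_b_mid in the frame of jig_top below -0.018 m and angle between coupling_b_mid's own z axis and vertical below 0.12 rad)))); the arm keeps its last pose, push and grip.
It fails at once if the wrench was moved by more than 30 mm (distance of wrench from where it was at the start of the episode above 0.03 m).
It fails at once if the carton was moved by more than 30 mm (distance of carton from where it was at the start of the episode above 0.03 m).
It fails at once if the flange was moved by more than 30 mm (distance of flange from where it was at the start of the episode above 0.03 m).
It also fails if it takes over 72 s, if anything falls off the work surface, if the arm or the gripper's body presses on something with over 40 N, if the wrist force passes 120 N, or if a joint passes its speed limit or range.

## Working session

There is one attempt and no reset: what is moved stays moved. The work goes in short steps, Python scripts to look and compute and a shell command to move; the robot and the scene stay as the last step left them, time stands still between calls to the robot, and variables do not carry over. Pictures are saved under pics/ and viewed, on a budget of 10 in all, crops included, one or two more only if the job needs it, and the job is handed in when it is done.

```bash
mkdir -p pics; ls; cat > h.py <<'E'
import numpy as np, cv2, pickle
from rig import manip
def shot(name, fn):
    d=manip.get_image(name); pickle.dump(d,open(f'pics/{fn}.pkl','wb'))
    cv2.imwrite(f'pics/{fn}.png',d['frame'][:,:,::-1]); return d
def load(fn): return pickle.load(open(f'pics/{fn}.pkl','rb'))
def ray(d,u,v,z):
    K,R,t=map(np.array,(d['K'],d['R'],d['t'])); c=-R.T@t
    r=R.T@np.linalg.solve(K,[u,v,1]); return c+r*(z-c[2])/r[2]
def proj(d,X):
    K,R,t=map(np.array,(d['K'],d['R'],d['t'])); p=K@(R@np.array(X)+t); return p[:2]/p[2]
E
python3 - <<'E'
from h import *
a=shot('scene','s0')['frame'];b=shot('side','d0')['frame']
s=manip.get_state(); print(s['position'],s['ee_rot'],s['contact_force'],manip.grip_point_offset)
for n in('s0','d0'):
    d=load(n);print(n,-np.array(d['R']).T@d['t'],d['K'][0])
E
```

```text
pics
[ 0.2289672  -0.52693956  0.23051699] [-0.14328485 -0.69227318 -0.14445599  0.69235812] [ 0.10419265  0.2742744  -0.13287161] 0.0187
s0 [ 1.32907535 -0.46273925  0.72396115] [397.69990187   0.         274.85954659]
d0 [ 0.39362107 -0.60136128  0.67235988] [382.2484066    0.         289.02664857]
```

View pics/s0.png

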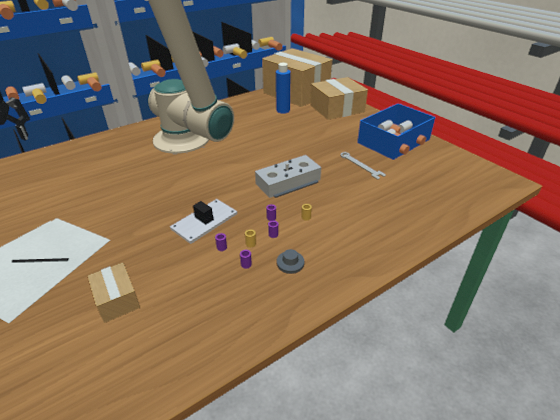

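View pics/d0.png

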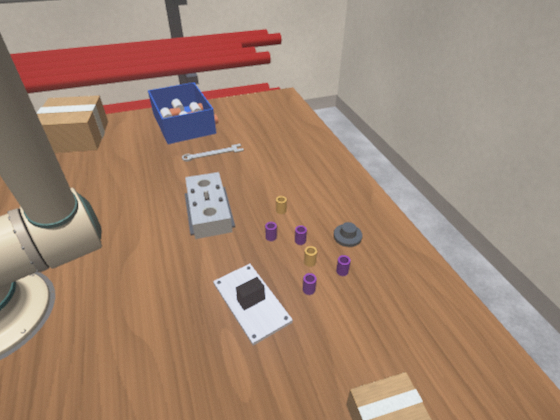

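Side view: the brass couplings are at (281,204) and (310,256), and the jig is at (208,204) with its slot at about (206,196). The cover is at (252,300), with its black grip at (250,292). In the scene view the couplings are at (306,211) and (250,237).
Look-alikes to avoid: purple tubes at side (271,231), (300,235), (343,266) and (309,284), plus the flange at (348,234). I choose the two yellow-brass tubes.

```bash
cat > m.py <<'E'
from h import *
def tri(ds,uvs):
    A=[];b=[]
    for d,(u,v) in zip(ds,uvs):
        K,R,t=map(np.array,(d['K'],d['R'],d['t'])); P=K@np.c_[R,t]
        for r in (u*P[2]-P[0],v*P[2]-P[1]): A.append(r[:3]);b.append(-r[3])
    return np.linalg.lstsq(np.array(A),np.array(b),rcond=None)[0]
def blobs(img,lo,hi,amin):
    m=cv2.inRange(cv2.cvtColor(img,cv2.COLOR_RGB2HSV),lo,hi)
    m=cv2.morphologyEx(m,cv2.MORPH_CLOSE,np.ones((3,3),np.uint8))
    n,_,st,c=cv2.connectedComponentsWithStats(m)
    return m,[(st[i],c[i]) for i in range(1,n) if st[i][4]>amin]
E
python3 - <<'E'
from m import *
S,D=load('s0'),load('d0')
for d,n,roi in((S,'s',(190,160,330,280)),(D,'d',(180,170,370,350))):
    x0,y0,x1,y1=roi
    im=d['frame'][y0:y1,x0:x1]
    hsv=cv2.cvtColor(im,cv2.COLOR_RGB2HSV)
    pts=[(306,211),(250,237)] if n=='s' else [(281,204),(310,256)]
    for p in pts: print(n,p,hsv[p[1]-y0-4:p[1]-y0+6:3,p[0]-x0].tolist())
    for lo,hi in (((20,125,60),(32,255,255)),):
        _,B=blobs(im,lo,hi,40)
        for st,c in B: print(n,st[:2]+[x0,y0],st[2:],c+[x0,y0])
    print('wood',hsv[5,-5])
for z in(.02,):
    print([ray(D,u,v,z).round(4) for u,v in((281,204),(310,256))],[ray(S,u,v,z).round(4) for u,v in((306,211),(250,237))])
print(tri([S,D],[(306,211),(281,204)]),tri([S,D],[(250,237),(310,256)]))
print('grip',ray(D,250,293,.032),ray(S,204,212,.032)); print('slot',ray(D,206.5,196.5,.048))
a=cv2.resize(S['frame'][160:280,165:325],None,fx=4,fy=4,interpolation=2)[:, :]
b=cv2.resize(D['frame'][165:345,180:370],None,fx=3,fy=3,interpolation=2)
cv2.imwrite('pics/crop0.png',b[:,:,::-1])
E
```

```text
s (306, 211) [[21, 168, 140], [20, 172, 129], [20, 163, 142], [21, 165, 142]]
s (250, 237) [[20, 164, 143], [22, 146, 195], [21, 169, 143], [20, 165, 145]]
s [302 204] [ 10  16 139] [306.10791367 211.20143885]
s [245 229] [ 11  18 163] [250.13496933 237.50306748]
wood [ 15 134 148]
d (281, 204) [[17, 130, 157], [18, 130, 174], [17, 132, 159], [18, 129, 156]]
d (310, 256) [[17, 132, 158], [19, 131, 204], [18, 132, 157], [18, 128, 159]]
wood [ 13 117 177]
[array([0.651 , 0.1031, 0.02  ]), array([ 0.652 , -0.0868,  0.02  ])] [array([0.6459, 0.0992, 0.02  ]), array([ 0.6475, -0.0879,  0.02  ])]
[0.64920334 0.09704071 0.02418835] [ 0.65067798 -0.08953375  0.02330159]
grip [ 0.49478021 -0.14586667  0.032     ] [ 0.4966756 -0.1451888  0.032    ]
slot [0.47208581 0.16299946 0.048     ]
```

View pics/crop0.png

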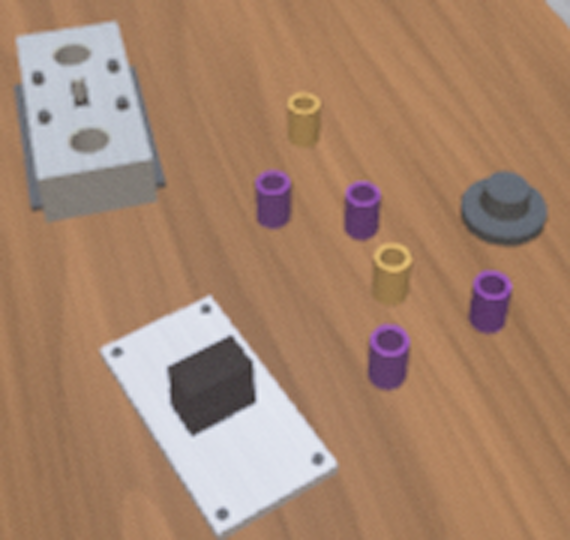

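The crop confirms two brass tubes at crop (304,118) and (391,273), with the four purple tubes next to them. Next I work out all the positions and the jig and cover yaws.

```bash
python3 - <<'E'
from m import *
from scipy.spatial.transform import Rotation as Ro
D=load('d0')
c=lambda u,v,z:ray(D,180+u/3,165+v/3,z)
for n,p in dict(A=(304,118),B=(391,273),p1=(273,199),p2=(363,211),p3=(490,302),p4=(388,357)).items(): print(n,c(*p,.02).round(3))
print('flange',c(504,210,.01).round(3))
J=np.array([c(*p,.048) for p in((17,38),(116,22),(156,160),(43,180))]);print('J',J.round(3),J.mean(0))
C=np.array([c(*p,.01) for p in((102,349),(211,297),(337,465),(222,531))]);print('C',C.round(3),C.mean(0))
for Q in(J,C):
    for i in range(4): e=Q[(i+1)%4]-Q[i];print(np.linalg.norm(e).round(4),np.degrees(np.arctan2(e[1],e[0])).round(1))
print('bores',c(72,55,.048),c(90,140,.048))
s=manip.get_state();q=s['ee_rot'];print(Ro.from_quat([q[1],q[2],q[3],q[0]]).as_matrix().round(3),s['qpos'])
E
```

```text
A [0.651 0.102 0.02 ]
B [ 0.653 -0.087  0.02 ]
p1 [0.594 0.017 0.02 ]
p2 [ 0.657 -0.02   0.02 ]
p3 [ 0.71  -0.138  0.02 ]
p4 [ 0.62  -0.158  0.02 ]
flange [ 0.769 -0.048  0.01 ]
J [[0.436 0.259 0.048]
 [0.524 0.254 0.048]
 [0.513 0.063 0.048]
 [0.425 0.07  0.048]] [0.47423436 0.16152155 0.048     ]
C [[ 0.435 -0.075  0.01 ]
 [ 0.521 -0.055  0.01 ]
 [ 0.558 -0.22   0.01 ]
 [ 0.474 -0.239  0.01 ]] [ 0.49697048 -0.14730138  0.01      ]
0.0886 -3.5
0.1912 -93.5
0.0882 175.3
0.1894 86.6
0.0886 12.8
0.1686 -77.3
0.0861 -167.4
0.1683 103.6
bores [0.4768782  0.21865527 0.048     ] [0.46842331 0.10362712 0.048     ]
[[-0.     0.398 -0.917]
 [ 0.002 -0.917 -0.398]
 [-1.    -0.002 -0.   ]] [-1.28198869e+00  2.76552627e-01  1.50599981e+00  1.95404053e-05
  1.36070070e+00 -1.20984838e-01]
```

Sizes check out: jig 89 x 190 mm with yaw about -3.6°, cover 88 x 168 mm with yaw about +13.1°. I move over coupling B with the jaws along the jig's x and look with the wrist camera.

```bash
python3 -m crank '{"grip":[1,1,1,1,1,1,1,1,1,1,1,1,1,1,1,1],"slide":[[42.3,44,-3],[42.3,44,-3],[42.3,44,-3],[42.3,44,-3],[42.3,44,-3],[42.3,44,-3],[42.3,44,-3],[42.3,44,-3],[42.3,44,-3],[42.3,44,-3],[42.3,44,-3],[42.3,44,-3],[42.3,44,-3],[42.3,44,-3],[42.3,44,-3],[42.3,44,-3]],"roll":[63,63,63,63,63,63,63,63,63,63,63,63,63,63,63,63]}' && python3 - <<'E'
from m import *
d=shot('wrist','w1'); s=manip.get_state();print(s['clock'],s['position'],s['qpos'])
C=-np.array(d['R']).T@d['t'];print('cam',C,np.array(d['R'])[2])
for X in((.652,-.087,.02),(.652,-.087,.04)):print(proj(d,X))
E
```

```text
clock: 1.7
position: [0.6509, -0.0889, 0.2014]
ee_rot: [-0.484, -0.515, -0.484, 0.516]
contact_force: [-0.6, 0.6, 0.1]
width: 0.0853
1.75 [ 0.65103888 -0.08896967  0.2015931 ] [-2.41317843e-01  4.15594757e-01  1.36507402e+00 -5.74402895e-04
  1.36111996e+00 -1.77743163e-01]
cam [ 0.65561561 -0.01146667  0.34374352] [-0.02006395 -0.29779991 -0.95441744]
[281.91540318 178.3985094 ]
[281.99567376 183.87787535]
```

View pics/w1.png

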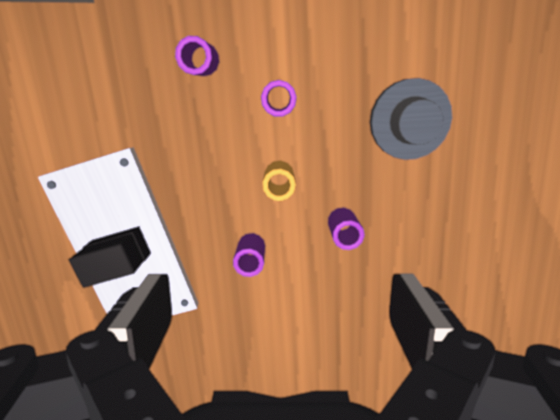

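Wrist view: the brass ring of B is centred near (278,184), with purple tubes at (278,98), (347,233) and (249,258). Measure the ring.

```bash
cat >> m.py <<'E'
def ring(d,z,near,r=40,lo=(18,90,190),hi=(35,255,255)):
    u,v=map(int,near); x0,y0=max(u-r,0),max(v-r,0)
    im=d['frame'][y0:v+r,x0:u+r]
    m=cv2.inRange(cv2.cvtColor(im,cv2.COLOR_RGB2HSV),lo,hi)
    cs,_=cv2.findContours(m,cv2.RETR_EXTERNAL,cv2.CHAIN_APPROX_NONE)
    c=max(cs,key=cv2.contourArea); e=cv2.fitEllipse(c)
    (cx,cy),ax,_=e; return (cx+x0,cy+y0),ax,ray(d,cx+x0,cy+y0,z)
E
python3 - <<'E'
from m import *
d=load('w1'); print(ring(d,.04,(278,184),28)); s=manip.get_state();print(s['position'],proj(d,s['position']))
im=d['frame'];print(cv2.cvtColor(im[182:188,262:266],cv2.COLOR_RGB2HSV).reshape(-1,3).tolist()[:12])
for z,p in((.04,(278.5,98)),(.04,(347,233)),(.04,(249,261))):print(ray(d,*p,z).round(3))
cs=np.array([ray(d,*p,.01) for p in((39,178),(131,148),(197,307))]);print(cs.round(4),(cs[0]+cs[2])/2)
E
```

```text
((278.6062259674072, 184.2619113922119), (31.397111892700195, 31.777132034301758), array([ 0.64916298, -0.08714992,  0.04      ]))
[ 0.65103888 -0.08896967  0.2015931 ] [281.37117727 280.94081263]
[[16, 156, 223], [20, 154, 242], [23, 148, 250], [24, 143, 251], [16, 154, 223], [20, 153, 242], [23, 146, 249], [24, 146, 250], [16, 153, 222], [20, 152, 241], [23, 147, 249], [24, 144, 251]]
[ 0.654 -0.018  0.04 ]
[ 0.706 -0.134  0.04 ]
[ 0.618 -0.156  0.04 ]
[[ 0.4311 -0.075   0.01  ]
 [ 0.5197 -0.0532  0.01  ]
 [ 0.5574 -0.2176  0.01  ]] [ 0.49421469 -0.1462854   0.01      ]
```

```bash
python3 -m crank '{"grip":[1,1,1,1,1,1],"slide":[[-0.2,0,-4],[-0.2,0,-8],[-0.2,0,-11],[-0.2,0,-13],[-0.2,0,-13],[-0.2,0,-13]],"roll":[0,0,0,0,0,0]}'
```

```text
clock: 2.35
position: [0.65, -0.0885, 0.072]
ee_rot: [0.484, 0.516, 0.484, -0.515]
contact_force: [0.9, -0.2, -0.1]
width: 0.0856
```

```bash
python3 -m crank '{"grip":[1,1,1,1,1,0.2,0.2,0.2,0.2,0.2,0.2,0.2,0.2,0.2,0.2],"slide":[[0,0.1,-2.5],[0,0.1,-5],[0,0.1,-5.7],[0,0.1,-5.7],[0,0.1,-5.7],[0,0.1,-5.7],[0,0.1,-5.7],[0,0.1,-5.7],[0,0.1,-5.7],[0,0.1,-5.7],[0,0.1,-5.7],[0,0.1,-5.7],[0,0.1,-5.7],[0,0.1,-5.7],[0,0.1,-5.7]],"roll":[0,0,0,0,0,0,0,0,0,0,0,0,0,0,0]}' 40
```

```text
clock: 3.85
position: [0.6504, -0.0865, 0.0149]
ee_rot: [0.485, 0.515, 0.484, -0.515]
contact_force: [-0.7, 0.3, 5.6]
width: 0.0267
```

```bash
python3 -m crank '{"grip":[0.2,0.2,0.2,0.2,0.2,0.2,0.2,0.2,0.2,0.2,0.2,0.2],"slide":[[0,0,1],[0,0,5],[0,0,10],[0,0,14],[-4,4,18.5],[-8,8,18.5],[-12,12,18.5],[-15,15.5,18.5],[-17,17.5,18.5],[-18,18.6,18.5],[-18,18.6,18.5],[-18,18.6,18.5]],"roll":[0,0,0,0,0,0,0,0,0,0,0,0]}' && python3 - <<'E'
from m import *
d=shot('wrist','w2'); s=manip.get_state();print(s['clock'],s['position'],s['width'])
for X in((.4769,.2187,.048),(.4684,.1036,.048),s['position']):print(proj(d,X))
E
```

```text
clock: 5.05
position: [0.4704, 0.0996, 0.1997]
ee_rot: [0.485, 0.515, 0.484, -0.515]
contact_force: [-0.4, -0.4, -2.2]
width: 0.0266
5.1 [0.47100196 0.09912353 0.19956245] 0.026416208977353313
[279.39047657  27.48204037]
[277.61879099 184.44774166]
[282.52893034 281.25936911]
```

View pics/w2.png

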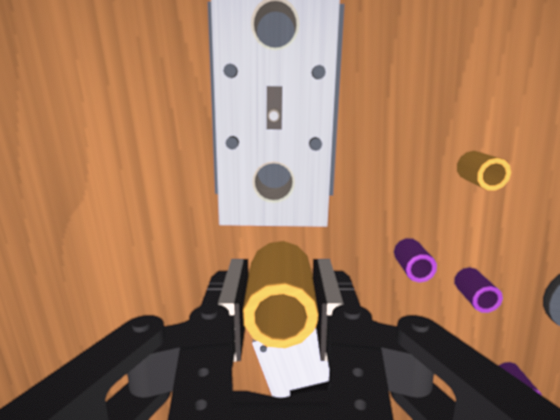

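Wrist view: bores at about (276,23) and (273,181), slot at (274,108) with the pin tip visible at about (274,116), coupling B held with its top ring at (281,315), and coupling A at (492,174).

```bash
cat >> m.py <<'E'
def bore(d,near,r=34,z=.048):
    u,v=map(int,near); x0,y0=max(u-r,0),max(v-r,0)
    g=d['frame'][y0:v+r,x0:u+r].astype(int)
    lab=cv2.cvtColor(g.astype(np.uint8),cv2.COLOR_RGB2HSV)
    m=((lab[:,:,2]>150)&(lab[:,:,1]<40)).astype(np.uint8)*255   # bright grey top
    inv=255-m; n,l,st,c=cv2.connectedComponentsWithStats(inv)
    i=l[v-y0,u-x0]; cs,_=cv2.findContours((l==i).astype(np.uint8),cv2.RETR_EXTERNAL,cv2.CHAIN_APPROX_NONE)
    e=cv2.fitEllipse(max(cs,key=cv2.contourArea)); p=(e[0][0]+x0,e[0][1]+y0); return p,e[1],ray(d,*p,z)
E
python3 - <<'E'
from m import *
d=load('w2'); im=d['frame']; print(cv2.cvtColor(im[181:182,245:305:3],cv2.COLOR_RGB2HSV)[0].tolist())
L=bore(d,(276,24),30);R=bore(d,(273,183),27);print(L,R)
v=L[2]-R[2];print('sep',np.linalg.norm(v),'yaw',np.degrees(np.arctan2(v[1],v[0]))-90,'mid',(L[2]+R[2])/2)
print('slot',ray(d,274,108,.048),'pin',ray(d,274,116,.070))
for p in((230,71),(318,72),(232,143),(315,144)):print(ray(d,*p,.056).round(4))
print('held',ring(d,.2247,(281,315),45)); print('A',ring(d,.04,(490,175),26))
E
```

```text
[[124, 9, 230], [120, 8, 227], [138, 6, 221], [16, 29, 182], [13, 31, 98], [173, 10, 104], [111, 35, 123], [113, 36, 122], [113, 33, 125], [111, 35, 123], [113, 33, 123], [113, 33, 122], [112, 32, 120], [113, 35, 125], [120, 14, 113], [9, 32, 103], [21, 20, 206], [124, 8, 224], [120, 8, 226], [124, 9, 227]]
((274.61352920532227, 23.573989868164062), (41.338768005371094, 45.49363708496094), array([0.47365901, 0.22144033, 0.048     ])) ((273.1683540344238, 181.24271392822266), (35.031734466552734, 36.26365280151367), array([0.4649949 , 0.10646499, 0.048     ]))
sep 0.1153013280805589 yaw -4.309450460421587 mid [0.46932696 0.16395266 0.048     ]
slot [0.46940267 0.16333899 0.048     ] pin [0.46942938 0.15889951 0.07      ]
[0.4397 0.1913 0.056 ]
[0.5027 0.1868 0.056 ]
[0.4361 0.14   0.056 ]
[0.4989 0.1354 0.056 ]
held ((280.11345291137695, 315.2207717895508), (63.25692367553711, 73.35227966308594), array([0.4699566 , 0.09926792, 0.2247    ]))
A ((493.6095085144043, 173.78439712524414), (29.222700119018555, 34.657936096191406), array([0.6458901 , 0.09977778, 0.04      ]))
```

```bash
python3 -m crank '{"grip":[0.2,0.2,0.2,0.2,0.2,0.2],"slide":[[-0.5,0.7,-3],[-0.5,0.7,-6],[-0.5,0.7,-9],[-0.5,0.7,-10],[-0.5,0.7,-10],[-0.5,0.7,-10]],"roll":[0,0,0,0,0,0]}' && python3 - <<'E'
from m import *
d=shot('wrist','w3');shot('side','d3');shot('scene','s3'); s=manip.get_state();print(s['clock'],s['position'],s['width'])
a=d['frame'][:,100:460]
D=load('d3');p=proj(D,(.466,.106,.06)).astype(int);S=load('s3');q=proj(S,(.466,.106,.06)).astype(int);print(p,q)
f=lambda I,c:cv2.resize(I[max(c[1]-35,0):c[1]+35,c[0]-42:c[0]+42],None,fx=4,fy=4,interpolation=2)[:280,:336]
b=np.vstack([f(D['frame'],p),f(S['frame'],q)])
a=cv2.copyMakeBorder(a,0,140,0,0,cv2.BORDER_CONSTANT)
cv2.imwrite('pics/c3.png',np.hstack([a,b])[:,:,::-1]);print(p-[42,35],q-[42,35])
E
```

```text
clock: 5.7
position: [0.4666, 0.1062, 0.1001]
ee_rot: [0.485, 0.516, 0.484, -0.515]
contact_force: [0.1, 0.1, -1.2]
width: 0.0264
5.85 [0.46651856 0.10651908 0.10069049] 0.026295829493984884
[208 207] [272 170]
[166 172] [230 135]
```

View pics/c3.png

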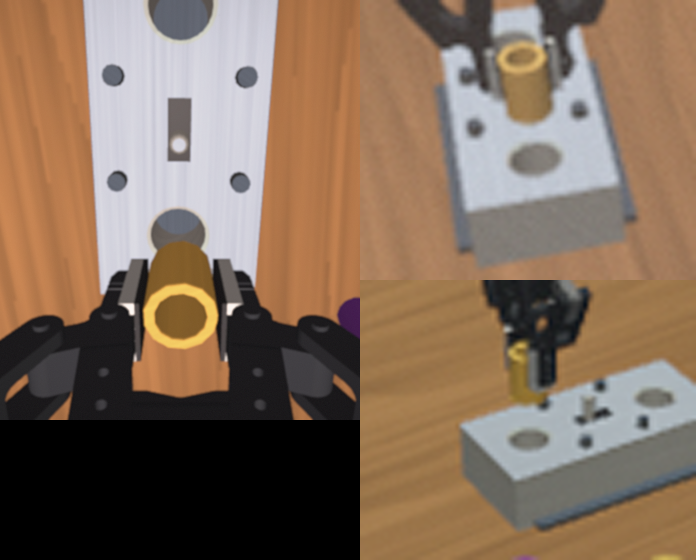

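The wrist view shows the bore at about (278,232) partly hidden by the coupling, the pin at (279,144), and plungers at (213,75), (346,77), (217,181) and (340,182). I re-estimate the jig from this closer view to remove the camera bias.

```bash
cat >> m.py <<'E'
def jig(d,z=.056):
    """plungers + left bore: dark round blobs in bright grey"""
    hsv=cv2.cvtColor(d['frame'],cv2.COLOR_RGB2HSV); m=((hsv[:,:,2]<130)).astype(np.uint8)*255
    n,l,st,c=cv2.connectedComponentsWithStats(m)
    return [(c[i],st[i][2:]) for i in range(1,n) if 100<st[i][4]<2500]
E
python3 - <<'E'
from m import *
d=load('w3')
for c,s in jig(d): print(c.round(1),s,ray(d,*c,.056).round(4))
print(bore(d,(281,10),36)[::2])
print('held',ring(d,.1258,(281,315),45))
print('pin',ray(d,279,144,.07))
E
```

```text
[280.2  16.4] [  65   40 2047] [0.4731 0.2146 0.056 ]
[213.   75.1] [ 21  21 346] [0.4401 0.1917 0.056 ]
[345.8  76.8] [ 22  21 341] [0.5023 0.187  0.056 ]
[279.2 125.7] [  23   62 1054] [0.4696 0.1664 0.056 ]
[217.1 180.3] [ 19  20 286] [0.4363 0.1412 0.056 ]
[339.3 181.6] [ 19  20 286] [0.4984 0.1365 0.056 ]
[546.1 205.4] [  32   47 1111] [0.6057 0.1171 0.056 ]
[265.  313.5] [ 24  38 450] [0.4548 0.0618 0.056 ]
[292.7 317.4] [ 26  41 614] [0.4704 0.0583 0.056 ]
[539.9 358.7] [  44   64 1693] [0.6162 0.0205 0.056 ]
((280.2181930541992, 16.675729751586914), array([0.47320415, 0.2157627 , 0.048     ]))
held ((280.1214294433594, 315.63366317749023), (63.77534484863281, 73.21717071533203), array([0.4661643 , 0.10613915, 0.1258    ]))
pin [0.46907808 0.15951382 0.07      ]
```

```bash
python3 -m crank '{"grip":[0.2,0.2,0.2,0.2,0.2,0.2,0.2],"slide":[[-0.13,0,-1],[-0.13,0,-2.5],[-0.13,0,-3.2],[-0.13,0,-3.7],[-0.13,0,-4.2],[-0.13,0,-4.5],[-0.13,0,-4.5]],"roll":[0,0,0,0,0,0,0]}'
```

```text
clock: 6.55
position: [0.4643, 0.1067, 0.0542]
ee_rot: [0.485, 0.515, 0.484, -0.515]
contact_force: [0.4, 0.2, -2.3]
width: 0.0271
```

It went down without resistance, so the coupling's lower end is about 9 mm inside the bore. Release, then go up and over to coupling A.

```bash
python3 -m crank '{"grip":[0.6,0.8,0.8,0.8,0.8,0.8,0.8,0.8,0.8],"slide":[[0,0,0],[0,0,0],[0,0,0],[0,0,0],[0,0,0],[0,0,2],[0,0,6],[0,0,10],[0,0,10]],"roll":[0,0,0,0,0,0,0,0,0]}' && python3 - <<'E'
from m import *
d=shot('wrist','w4'); s=manip.get_state();print(s['clock'],s['position'],s['width'])
print('bore px',proj(d,(.4649,.1063,.048)),proj(d,(.4649,.1063,.046)))
E
```

```text
clock: 7.45
position: [0.4677, 0.1069, 0.1594]
ee_rot: [0.487, 0.518, 0.482, -0.512]
contact_force: [0.7, 0.2, 0.1]
width: 0.0681
7.5 [0.46588358 0.10676579 0.15702253] 0.06821211306663867
bore px [275.01603356 205.08403806] [275.02142127 204.25984537]
```

View pics/w4.png

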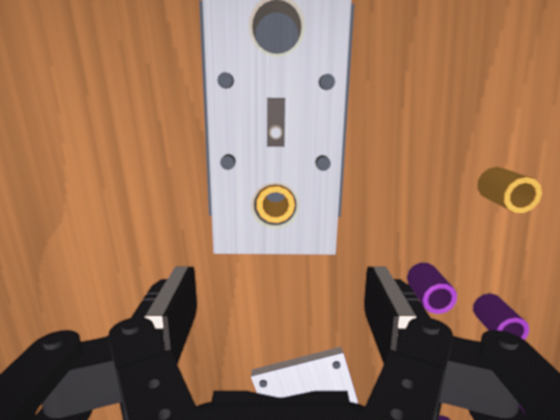

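Coupling B is seated in the right bore, ring at (275,205). On to A.

```bash
python3 -m crank '{"grip":[1,1,1,1,1,1,1,1],"slide":[[4,0,0],[8.5,-0.4,0],[13,-0.7,0],[16.5,-0.7,-3],[18.2,-0.7,-6],[18.2,-0.7,-6],[18.2,-0.7,-6],[18.2,-0.7,-6]],"roll":[0,0,0,0,0,0,0,0]}' && python3 - <<'E'
from m import *
d=shot('wrist','w5'); s=manip.get_state();print(s['clock'],s['position'],s['width'])
p=proj(d,(.648,.1,.04));print(p,ring(d,.04,p,45))
E
```

```text
clock: 8.3
position: [0.645, 0.0997, 0.095]
ee_rot: [-0.484, -0.515, -0.484, 0.515]
contact_force: [-0.2, 0.5, 1.2]
width: 0.0856
8.35 [0.64537249 0.09973775 0.09569573] 0.08571112625194979
[286.1435507 232.1864122] ((283.56461334228516, 232.19225692749023), (44.152103424072266, 47.20950698852539), array([0.64655072, 0.10008577, 0.04      ]))
```

```bash
python3 -m crank '{"grip":[1,1,1,1,1,0.2,0.2,0.2,0.2,0.2,0.2,0.2,0.2,0.2,0.2],"slide":[[0.12,0,-3],[0.12,0,-6],[0.12,0,-7.6],[0.12,0,-8.1],[0.12,0,-8.1],[0.12,0,-8.1],[0.12,0,-8.1],[0.12,0,-8.1],[0.12,0,-8.1],[0.12,0,-8.1],[0.12,0,-8.1],[0.12,0,-8.1],[0.12,0,-8.1],[0.12,0,-8.1],[0.12,0,-8.1]],"roll":[0,0,0,0,0,0,0,0,0,0,0,0,0,0,0]}' 40
```

```text
clock: 9.85
position: [0.6475, 0.0996, 0.0142]
ee_rot: [0.485, 0.515, 0.484, -0.515]
contact_force: [-1.0, 0.3, 5.1]
width: 0.0262
```

```bash
python3 -m crank '{"grip":[0.2,0.2,0.2,0.2,0.2,0.2,0.2,0.2,0.2,0.2,0.2,0.2],"slide":[[0,0,1],[0,0,5],[0,0,9],[-3,2,12],[-7,4.5,13],[-10.5,7.5,13],[-14,10.5,13],[-16.5,12.2,12],[-17.4,12.2,9],[-17.4,12.2,8.6],[-17.4,12.2,8.6],[-17.4,12.2,8.6]],"roll":[0,0,0,0,0,0,0,0,0,0,0,0]}' && python3 - <<'E'
from m import *
d=shot('wrist','w6'); s=manip.get_state();print(s['clock'],s['position'],s['width'])
p=s['position']; print('held',ring(d,p[2]+.0258,(281,315),45))
for c,q in jig(d): print(c.round(1),q,ray(d,*c,.056).round(4))
E
```

```text
clock: 11.05
position: [0.4749, 0.2215, 0.1002]
ee_rot: [0.485, 0.516, 0.484, -0.515]
contact_force: [0.3, 0.2, -1.5]
width: 0.0265
11.1 [0.47503957 0.22153645 0.10039143] 0.026279717519201724
held ((280.1458168029785, 313.78924560546875), (64.31111907958984, 73.68889617919922), array([0.47447433, 0.22241857, 0.12619143]))
[279.  162.3] [ 164   15 2027] [0.4766 0.2638 0.056 ]
[277.9 227.9] [  53   40 1479] [0.4738 0.2288 0.056 ]
```

View pics/w6.png

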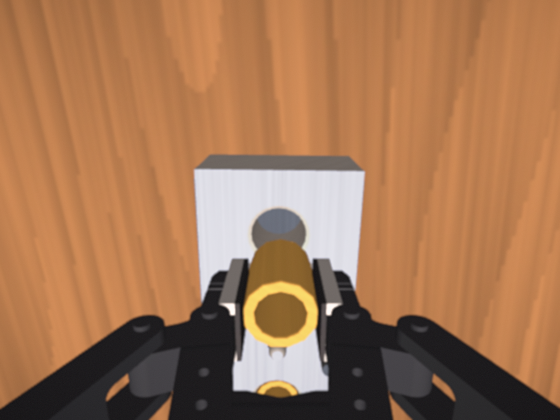

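```bash
python3 -m crank '{"grip":[0.2,0.2,0.2,0.2,0.2,0.2,0.2],"slide":[[-0.13,-0.09,-1],[-0.13,-0.09,-2.5],[-0.13,-0.09,-3.2],[-0.13,-0.09,-3.7],[-0.13,-0.09,-4.2],[-0.13,-0.09,-4.5],[-0.13,-0.09,-4.5]],"roll":[0,0,0,0,0,0,0]}'
```

```text
clock: 11.8
position: [0.4738, 0.2216, 0.055]
ee_rot: [0.485, 0.517, 0.484, -0.514]
contact_force: [3.5, 3.5, 0.2]
width: 0.026
```

```bash
python3 -m crank '{"grip":[0.6,0.8,0.8,0.8,0.8,0.8,0.8,0.8,0.8,0.8,0.8],"slide":[[0.03,0.03,0],[0.03,0.03,0],[0.03,0.03,0],[0.03,0.03,0],[0,0,0],[0,0,2],[0,-1,6],[0,-5,11],[0,-9,14],[0,-11,14],[0,-11,14]],"roll":[0,0,0,0,0,0,0,0,0,0,0]}' && python3 - <<'E'
from m import *
d=shot('wrist','w7'); s=manip.get_state();print(s['clock'],s['position'],s['width'])
for X in((.4736,.2217,.045),(.4649,.1063,.045)):
    p=proj(d,X);print(p,ring(d,.045,p,28,hi=(35,255,255)))
c=jig(d)
for c,q in jig(d): print(c.round(1),q,ray(d,*c,.056).round(4))
E
```

```text
clock: 12.9
position: [0.4727, 0.1078, 0.1965]
ee_rot: [0.485, 0.517, 0.482, -0.515]
contact_force: [0.6, 1.2, 0.0]
width: 0.0683
12.95 [0.47199414 0.10945141 0.19524147] 0.06833069607953048
[270.66661543  35.77712825] ((271.2204284667969, 37.009918212890625), (36.61178207397461, 39.78789138793945), array([0.47393789, 0.22086346, 0.045     ]))
[270.33800771 191.45331686] ((270.48685455322266, 191.14464950561523), (31.479005813598633, 32.5997200012207), array([0.46503922, 0.10655014, 0.045     ]))
[207.8  97.5] [ 11 191 288] [0.4254 0.1824 0.056 ]
[264.5  22.6] [ 40  38 187] [0.4701 0.2289 0.056 ]
[333.2 102.8] [ 13 190 634] [0.5158 0.1728 0.056 ]
[271.3  37.3] [ 24  26 495] [0.4741 0.2193 0.056 ]
[226.3  82.1] [ 13  13 126] [0.4398 0.1921 0.056 ]
[313.9  82.9] [ 13  12 119] [0.5024 0.1875 0.056 ]
[270.7 116.1] [ 14  42 457] [0.4698 0.1664 0.056 ]
[228.6 152.9] [ 12  13 115] [0.4361 0.1414 0.056 ]
[311.4 153.7] [ 12  12 109] [0.4985 0.1367 0.056 ]
[269.9 188.9] [ 20  18 212] [0.4651 0.1113 0.056 ]
[418.6 276.7] [ 20  18 284] [0.5842 0.027  0.056 ]
[468.2 289.6] [ 41  37 754] [0.627  0.0119 0.056 ]
[551.4 306.1] [ 20  54 759] [ 0.7002 -0.0092  0.056 ]
[485.  307.1] [ 20  17 258] [ 0.6429 -0.0063  0.056 ]
[291.5 336.4] [ 81  24 255] [ 0.4743 -0.0246  0.056 ]
```

Both rings sit at the expected seated positions, within 1 mm of the bore centres, so both couplings are down. Now to the cover: jaws along its y, which is a roll of -73.4°.

```bash
python3 -m crank '{"grip":[1,1,1,1,1,1,1,1,1,1,1,1],"slide":[[0,-3,0.5],[0,-6,0.5],[0,-9,0.5],[0,-12,0.5],[0,-15,0.5],[1,-18,0.5],[2,-21,0.5],[2.2,-24,0.5],[2.2,-25.5,0.5],[2.2,-25.5,0.5],[2.2,-25.5,0.5],[2.2,-25.5,0.5]],"roll":[-8,-16,-24,-32,-40,-48,-56,-64,-72,-73.4,-73.4,-73.4]}' && python3 - <<'E'
from m import *
d=shot('wrist','w8'); s=manip.get_state();print(s['clock'],s['position'],s['width'],s['qpos'])
hsv=cv2.cvtColor(d['frame'],cv2.COLOR_RGB2HSV)
m=((hsv[:,:,2]>140)&(hsv[:,:,1]<50)).astype(np.uint8)*255
m=cv2.morphologyEx(m,cv2.MORPH_CLOSE,np.ones((9,9)))
n,l,st,c=cv2.connectedComponentsWithStats(m);i=1+np.argmax(st[1:,4]);print(st[i])
k=(hsv[:,:,2]<60).astype(np.uint8)
for C in((.435,-.075,.01),(.521,-.055,.01),(.558,-.22,.01),(.474,-.239,.01),(.4945,-.146,.054)):print(proj(d,C).round(1))
E
```

```text
clock: 14.15
position: [0.4934, -0.1427, 0.1988]
ee_rot: [-0.081, -0.702, -0.082, 0.703]
contact_force: [0.5, -0.5, -0.0]
width: 0.0854
14.2 [ 0.49352735 -0.14285417  0.19904984] 0.08512612223501698 [-4.17615195e-01  2.05657985e-01  1.68483047e+00  5.44822235e-04
  1.25198614e+00  9.21802344e-01]
[  189   127   196    99 16256]
[197.3 220.2]
[190.8 124.1]
[386.1 126.2]
[377.5 219.9]
[286.6 189.3]
```

View pics/w8.png

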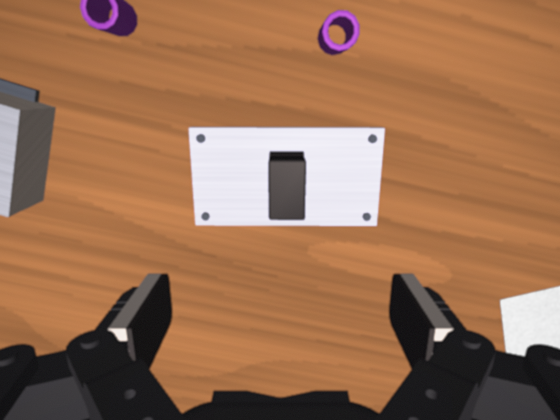

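The wrist view shows the cover square to the image, with corners at (189,128), (384,128), (377,225) and (195,225), and the grip top centred at about (286,189).

```bash
python3 - <<'E'
from m import *
d=load('w8')
C=np.array([ray(d,*p,.01) for p in((189,127.5),(384.5,127.5),(377.5,225.5),(195,225.5))]);print(C.round(4),C.mean(0).round(4))
for a,b in((0,1),(3,2),(0,3),(1,2)): e=C[b]-C[a];print(np.linalg.norm(e).round(4),np.degrees(np.arctan2(e[1],e[0])).round(2))
print('grip',ray(d,286.5,189.5,.054))
from scipy.spatial.transform import Rotation as Ro
q=manip.get_state()['ee_rot'];y=Ro.from_quat([q[1],q[2],q[3],q[0]]).as_matrix()[:,1];print('jaw',np.degrees(np.arctan2(y[1],y[0])))
E
```

```text
[[ 0.5177 -0.0539  0.01  ]
 [ 0.5566 -0.219   0.01  ]
 [ 0.4687 -0.2407  0.01  ]
 [ 0.4293 -0.0738  0.01  ]] [ 0.4931 -0.1469  0.01  ]
0.1696 -76.75
0.1715 -76.72
0.0906 -167.37
0.0905 -166.16
grip [ 0.49429734 -0.14599516  0.054     ]
jaw -76.75277987735905
```

```bash
python3 -m crank '{"grip":[1,1,1,1,1,1,0.2,0.2,0.2,0.2,0.2,0.2,0.2,0.2,0.2],"slide":[[0.05,-0.33,-4.5],[0.05,-0.33,-9],[0.05,-0.33,-13],[0.05,-0.33,-16],[0.05,-0.33,-18.2],[0.05,-0.33,-18.2],[0.05,-0.33,-18.2],[0.05,-0.33,-18.2],[0.05,-0.33,-18.2],[0.05,-0.33,-18.2],[0.05,-0.33,-18.2],[0.05,-0.33,-18.2],[0.05,-0.33,-18.2],[0.05,-0.33,-18.2],[0.05,-0.33,-18.2]],"roll":[0,0,0,0,0,0,0,0,0,0,0,0,0,0,0]}' 80
```

```text
clock: 15.7
position: [0.4951, -0.1478, 0.0188]
ee_rot: [0.081, 0.703, 0.08, -0.702]
contact_force: [0.3, 1.3, 6.4]
width: 0.029
```

```bash
python3 -m crank '{"grip":[0.2,0.2,0.2,0.2,0.2,0.2,0.2,0.2,0.2,0.2,0.2,0.2,0.2,0.2,0.2],"slide":[[0,0,1],[0,0,4],[0,0,8],[0,2,11],[0,5,11],[-0.3,9,11],[-0.6,13,11],[-1,17,11],[-1.5,21,11],[-2,25,11],[-2.4,29,11],[-2.5,31,11],[-2.55,31.8,10.5],[-2.55,31.8,10.5],[-2.55,31.8,10.5]],"roll":[0,0,0,0,-2,-5,-8,-11,-14,-17,-17.5,-17.5,-17.5,-17.5,-17.5]}' && python3 - <<'E'
from m import *
from scipy.spatial.transform import Rotation as Ro
shot('wrist','w9');shot('side','d9');shot('scene','s9'); s=manip.get_state();print(s['clock'],s['position'],s['width'],s['contact_force'],s['qpos'])
q=s['ee_rot'];M=Ro.from_quat([q[1],q[2],q[3],q[0]]).as_matrix();print(M.round(3),np.degrees(np.arctan2(M[1,1],M[0,1])))
d=load('w9');print(proj(d,s['position']))
cv2.imwrite('pics/c9.png',np.hstack([load('w9')['frame'][::1,:],cv2.resize(load('d9')['frame'][110:320,110:350],(240,210))[:,:] if 0 else np.vstack([load('d9')['frame'][110:320,120:360],load('s9')['frame'][90:300,180:420]])])[:,:,::-1])
E
```

```text
clock: 17.2
position: [0.4682, 0.1693, 0.1219]
ee_rot: [0.027, -0.706, 0.028, 0.707]
contact_force: [0.1, 0.3, -4.3]
width: 0.0291
17.35 [0.46883671 0.16917981 0.12230301] 0.029178401767131063 [ 0.01549154 -0.89034181 -3.98242037] [ 2.07009593e-01  2.51804861e-01  1.83359638e+00 -6.11932213e-04
  1.05653661e+00  1.85680745e+00]
[[-0.    -0.079 -0.997]
 [-0.001 -0.997  0.079]
 [-1.     0.001  0.   ]] -94.50919966545646
[283.41135017 276.05364074]
```

View pics/c9.png

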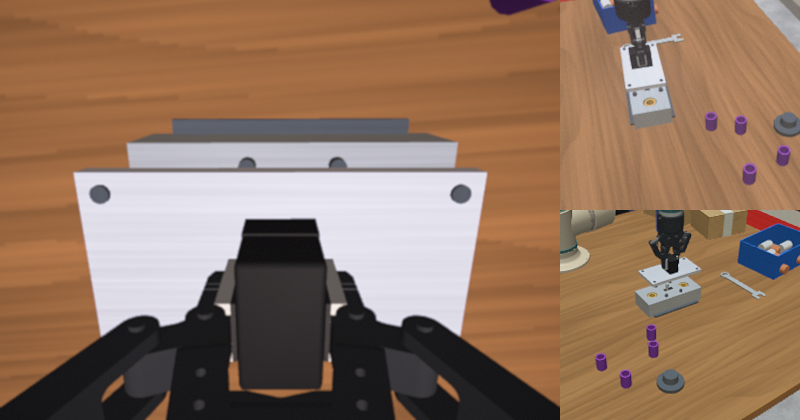

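Wrist view: the cover is held square, with plate corners at (75,172) and (486,172) and the jig's top edge at (129,143)-(457,142). The side and scene crops show it above the jig with the brass rings down in the bores.

```bash
python3 - <<'E'
from m import *
d=load('w9')
z=.1223-.0188+.010
P=[ray(d,75,172,z),ray(d,486.5,172,z)];G=[ray(d,127.5,143,.048),ray(d,457.5,142,.048)]
for Q in(P,G):
    e=Q[1]-Q[0];a=np.arctan2(e[1],e[0]);n=np.array([np.sin(a),-np.cos(a)]);m=(Q[0]+Q[1])[:2]/2
    print(np.array(Q).round(4).tolist(),np.linalg.norm(e),np.degrees(a),'centre',m+.045*n, m-.045*n)
print('plungers',ray(d,247,163,.056),ray(d,338,163,.056))
print('griptop',ray(d,282,325,.1223-.0188+.054))
E
```

```text
[[0.5181, 0.2509, 0.1135], [0.505, 0.083, 0.1135]] 0.16834946615206037 -94.45783946420713 centre [0.46665218 0.17044847] [0.55637992 0.16345317]
[[0.521, 0.2542, 0.048], [0.5069, 0.0656, 0.048]] 0.1891503274571463 -94.28185717140691 centre [0.46907549 0.16326211] [0.55882428 0.15654244]
plungers [0.50563115 0.18630262 0.056     ] [0.50166305 0.13539302 0.056     ]
griptop [0.46959424 0.16990891 0.1575    ]
```

```bash
python3 -m crank '{"grip":[0.2,0.2,0.2,0.2,0.2,0.2,0.2,0.2],"slide":[[0.2,0,-1],[0.2,0,-2],[0.2,0,-2.7],[0.2,0,-3],[0.2,0,-3.2],[0.2,0,-3.3],[0.2,0,-3.4],[0.2,0,-3.4]],"roll":[0,0,0,0,0,0,0,0]}'
```

```text
clock: 18.15
position: [0.4709, 0.1705, 0.0888]
ee_rot: [-0.027, 0.707, -0.027, -0.706]
contact_force: [-1.1, -0.3, -1.4]
width: 0.0287
```

```bash
python3 -m crank '{"grip":[0.2,0.2,0.2,0.2],"slide":[[0,0,-0.1],[0,-0.1,-0.2],[-0.02,-0.2,-0.2],[-0.02,-0.3,-0.2]],"roll":[0,0,0,0]}'; python3 -m crank '{"grip":[0.2,0.2,0.2],"slide":[[0,-0.1,0],[-0.01,-0.2,0],[-0.02,-0.3,0]],"roll":[0,0,0]}'
```

```text
clock: 18.55
position: [0.4711, 0.1699, 0.0885]
ee_rot: [-0.03, 0.707, -0.026, -0.706]
contact_force: [-3.1, 7.2, 9.1]
width: 0.0289
clock: 18.85
position: [0.4721, 0.167, 0.0886]
ee_rot: [-0.03, 0.708, -0.026, -0.705]
contact_force: [-1.1, 6.5, 7.5]
width: 0.0288
```

```bash
python3 -m crank '{"grip":[0.2,0.2,0.2],"slide":[[0,-0.1,0],[-0.01,-0.2,0],[-0.02,-0.3,0]],"roll":[0,0,0]}'; python3 -m crank '{"grip":[0.2,0.2,0.2],"slide":[[0,-0.1,0],[-0.01,-0.2,0],[-0.02,-0.2,0]],"roll":[0,0,0]}'
```

```text
clock: 19.15
position: [0.4724, 0.1637, 0.0884]
ee_rot: [-0.03, 0.709, -0.026, -0.705]
contact_force: [0.4, 6.1, 3.9]
width: 0.0289
clock: 19.45
position: [0.469, 0.1586, 0.0858]
ee_rot: [0.026, -0.706, 0.028, 0.707]
contact_force: [-0.3, -0.6, -5.1]
width: 0.0287
```

The upward force vanished and z fell at y = 0.1586, so the hole is over the pin, as the pictures suggested. Now lower on to the plungers.

```bash
python3 -m crank '{"grip":[0.2,0.2,0.2,0.2,0.2],"slide":[[0,0,-0.3],[0,0,-0.6],[0,0,-0.9],[0,0,-1.1],[0,0,-1.1]],"roll":[0,0,0,0,0]}' 100
```

```text
clock: 19.95
position: [0.4696, 0.1592, 0.0751]
ee_rot: [0.027, -0.706, 0.027, 0.707]
contact_force: [-0.0, -0.5, -3.7]
width: 0.0285
```

```bash
python3 -m crank '{"grip":[0.2,0.2,0.2,0.2,0.2,0.2,0.2,0.2],"slide":[[0,0,-0.2],[0,0,-0.4],[0,0,-0.6],[0,0,-0.8],[0,0,-0.9],[0,0,-1],[0,0,-1.1],[0,0,-1.1]],"roll":[0,0,0,0,0,0,0,0]}'
```

```text
clock: 20.75
position: [0.4699, 0.1594, 0.0668]
ee_rot: [-0.027, 0.707, -0.027, -0.706]
contact_force: [-6.9, -1.4, 19.0]
width: 0.0289
```

```bash
python3 -m crank '{"grip":[0.2,0.2,0.2,0.2,0.2,0.2],"slide":[[-0.05,0,0],[-0.1,0,-0.05],[-0.1,0,-0.05],[-0.1,0,-0.05],[-0.1,0,-0.05],[-0.1,0,-0.05]],"roll":[0,0,0,0,0,0]}' && python3 - <<'E'
from m import *
from scipy.spatial.transform import Rotation as Ro
shot('wrist','wA');shot('side','dA');shot('scene','sA'); s=manip.get_state();print(s['clock'],s['position'],s['contact_force'],s['qd'])
q=s['ee_rot'];M=Ro.from_quat([q[1],q[2],q[3],q[0]]).as_matrix();print(M.round(4),np.degrees(np.arctan2(M[1,1],M[0,1])))
f=lambda n,x,y:cv2.resize(load(n)['frame'][y:y+70,x:x+80],None,fx=3,fy=3,interpolation=2)
cv2.imwrite('pics/cA.png',np.hstack([load('wA')['frame'],np.vstack([f('dA',168,165),f('sA',248,140)])])[:,:,::-1])
E
```

```text
clock: 21.35
position: [0.47, 0.1594, 0.0668]
ee_rot: [-0.027, 0.708, -0.027, -0.705]
contact_force: [-5.0, -1.8, 20.9]
width: 0.0286
21.5 [0.46999274 0.15937423 0.06679508] [-4.61941452 -1.51726478 21.35973296] [-0.00236299  0.00060298  0.00049346  0.00038912 -0.00015551  0.00132394]
[[ 3.400e-03 -7.670e-02 -9.970e-01]
 [-0.000e+00 -9.971e-01  7.670e-02]
 [-1.000e+00 -3.000e-04 -3.400e-03]] -94.40134268679112
```

View pics/cA.png

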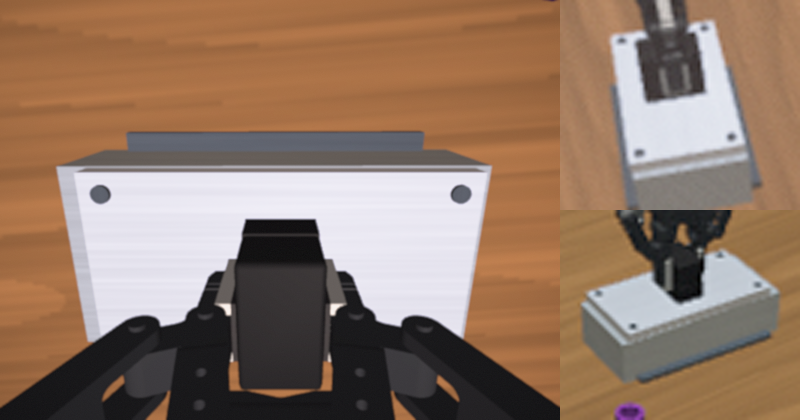

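The plate lies flat and square on the block, with its front edge at row 172 against the jig edge at row 167. There is no visible gap in either side crop. The push is 21 N, the tilt 0.003 rad and the arm is at rest. I'll do a quick bystander check and hand in.

```bash
python3 - <<'E'
from m import *
for n,b in(('d',{'wrench':(178,140,250,165),'flange':(330,222,368,248),'carton':(345,370,430,420)}),):
    A,B=load('d0')['frame'],load('dA')['frame']
    for k,(x0,y0,x1,y1) in b.items(): print(k,cv2.absdiff(A[y0:y1,x0:x1],B[y0:y1,x0:x1]).mean().round(2))
manip.sign_off(); print(manip.get_state()['clock'])
E
```

```text
wrench 26.1
flange 2.12
carton 2.09
the job is handed in; nothing more can be done
the job is handed in; nothing more can be done
```

```bash
python3 - <<'E'
import pickle,cv2
L=lambda n:pickle.load(open(f'pics/{n}.pkl','rb'))['frame']
print(cv2.absdiff(L('s0')[148:182,335:388],L('sA')[148:182,335:388]).mean(), cv2.absdiff(L('d0')[140:165,215:250],L('dA')[140:165,215:250]).mean())
E
```

```text
1.025527192008879 2.168
```

The job is handed in. Both brass couplings are in the bores, and the cover is on the pin, pressed flat and still held by the gripper. The sign-off gives no verdict, so this rests on my own checks.

- **Couplings:** the wrist camera put each ring within about 1 mm of its bore centre, at the seated height. Coupling A met about 3.5 N of side force on each of x and y on the way in. I shifted it slightly and let go, and it dropped.
- **Cover:** I set it on the pin tip, pressed lightly and slid it along −y. The upward force vanished about 5 mm to the −y side of the slot's middle, where the pin had shown in the images.
- **Final state at about 21.5 s:**
  - The tool height matches the cover lying flat on the block.
  - The push on the tool was about 21 N upward, and the gripper is set to 100 N.
  - The tool was tilted 0.003 rad, the yaw was within about 0.2° of the jig, and the arm was at rest.
- **Sideways load:** about 5 N in x remained, probably the hole bearing on the pin. I estimate the cover's x offset at 2 mm or less.
- **Bystanders:** the flange and carton look unchanged. The side-view check on the wrench failed (difference 26) because the box seems to have caught the arm. A scene-view check, and a smaller side-view box over part of the wrench, both run after handing in on the saved pictures, show it unmoved.
- **Pictures:** I viewed 11, one past the budget of 10.

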